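# Kit out two microscope set-ups

## Robot

A 7-joint arm with a two-finger parallel gripper is mounted at the origin on the work surface. World frame = base frame: x ahead of the robot, y to its left, z up, the work surface at z = 0. Lengths are in m, angles in rad, forces in N, time in s.
With the tool pointing down it reaches from about 0.425 to 0.975 m from the base axis. Payload 16.7 kg.
Tool frame: the origin (TCP) lies midway between the tips of the shut fingers; the grasp point (between the pads) lies 19 mm behind it; x points along the fingers, z is the direction in which the jaws open and shut, and the axes are right-handed (so a half turn about x gives the same grasp; the last joint's range is limited). The gripper opens to 85 mm and grips with 20 to 120 N. Pads are 22 mm wide; open, the fingers measure 114 mm over their backs; the gripper's body (76 mm by 85 mm) begins 54 mm behind the grasp point. The pads swing forward as they close: fully open they stand 13 mm farther back than shut.
Start: joints at [1.052, 0.426, 0.074, 1.606, -0.034, 1.111, -0.067], TCP at [0.243, -0.63, 0.231] pointing down, gripper open.
Joint ranges: [-2.85, 2.85], [-0.5, 2.14], [-1.23, 1.37], [0.21, 2.46], [-1.02, 4.16], [0.16, 2.05], [-2.73, 2.73]. Speed limits (rad/s): [1.89, 1.89, 2.39, 2.39, 3.01, 3.01, 3.01].

## Interface

Orientations are given as a unit quaternion [x, y, z, w].
In Python, from plant import status, optics, ctrl gives the robot as it stands.
- The arm moves only by the tool jog_arm, never from a script. Its argument "moves" is a list of rows, each an object with "rot": the turn, a rotation vector about the world's x, y, z in rad, a list of three; "dp": the shift along the world's x, y, z in cm, a list of three; "hand": the opening, from -1 (shut) to 1 (fully open). In form: [{"rot": [rx, ry, rz], "dp": [tx, ty, tz], "hand": hand}, ...]. A call has 1 to 12 rows; each row shifts and turns the commanded pose from where the row before left it; what a row does not reach is not made up. A row lasts 1/8 s, in which the tool goes at most 62.5 mm and 10.7 degrees, less where a joint would pass 70% of its speed; a pose out of reach is approached as far as the arm can. A call is refused whole if a number of a shift passes 6.25 or a number of a turn 0.188, either way. A call with a gripper value outside its range is refused whole. The fingers move at their own pace and stop on an object; "newtons" is the grip in N (left out, the last holds). Time passes only in rows, so rows that do not move let the fingers close. It gives the time, the measured TCP pose, the force and the opening at its end, in the units of the state.
- status.get_obs(): the state, without advancing time (a new reading comes with each control period).
- optics.capture(name): name is "scene" or "top" or "wrist"; returns the picture (400x640x3 uint8, blue, green, red); there is no depth.
- optics.calibration(name): a dict with "fx", "fy", "cx", "cy" (pixels), "world_from_camera" (4x4, takes a point from camera to world coordinates); the wrist camera has in their place "T_tool_cam" (4x4, takes a point from camera to tool coordinates, whose origin is the TCP and whose axes are the tool frame's). Camera axes: x right, y up, looking along -z (the intrinsics and any distortion apply to the point x, -y, -z); pixel columns grow to the right and rows downward; lengths in m; the calibration is good to about 2 mm. A picture is of the moment at which its call begins: read the wrist's pose just before it. calibration takes no time and is no camera call.
- ctrl.hand_in(): hands the job in, once; it reports no verdict.
The state is a dict: "clock": time; "joint_positions": joint angles; "joint_velocities": joint speeds; "joint_efforts": joint torques, N m; "tcp_pos": TCP position; "tool_rot": TCP orientation; "force": force on the tool from outside, world axes, zero at the start; "ft_torque": the same for the moment, N m; "gripper_width": finger opening in m.
Only numpy, scipy, OpenCV 4.12 (cv2) and the standard library are available. Lean on these libraries where they do the work, as an engineer would, in place of code of your own. Each camera call takes 0.05 s, during which the arm holds its last target. There are 200 camera calls.

## Task

Make up the two kits for the microscope set-ups from the parts standing on the optical bench. The white tray with three equal pockets gets the longest objective in its middle pocket and the post and the angle bracket in the two end pockets, either way round; the white tray with two unequal pockets gets the shortest objective in its square pocket and the micrometer block in its long pocket. Stand every part upright on the floor of its pocket, let go of it, and leave the middle-sized objective where it stands.

Things in the scene. Friction and masses are not known exactly. Their poses are not given: they have to be found in the camera images.
- tray_three: White kit tray with three equal square pockets in a row, fixed to the bench, 64 mm (x) by 184 mm (y), black linings. Floor 4 mm thick, walls 4 mm thick with their tops 10 mm above the bench (6 mm above the floor). Each pocket is 56 x 56 mm inside; centres at y = -60, 0 and +60 mm, x = 0. Origin at the centre of the underside, y along the row, z up; turned up to 0.3 rad from the bench's axes.
- tray_two: White kit tray with one square and one long pocket, fixed to the bench, 64 mm (x) by 168 mm (y), black linings. Floor 4 mm thick, walls 4 mm thick with their tops 10 mm above the bench. The square pocket is 56 x 56 mm inside with its centre at y = -52 mm; the long one 56 mm (x) by 100 mm (y) with its centre at y = +30 mm; both at x = 0. Origin at the centre of the underside, y along the row, z up; turned up to 0.3 rad.
- objective_long: Microscope objective, a bright steel cylinder 30 mm in diameter standing nose up, with a narrow black ring near the top and a 10 mm long conical nose ending 17 mm wide; the longest of three, 68 mm high, about 0.2 kg. Origin at the centre of its underside, z up. Stands on the bench at the start, at any yaw.
- objective_middle: Microscope objective, a bright steel cylinder 30 mm in diameter standing nose up, with a narrow black ring near the top and a 10 mm long conical nose ending 17 mm wide; the middle one of three, 55 mm high, about 0.16 kg; not part of either kit, it stays. Origin at the centre of its underside, z up. Stands on the bench at the start, at any yaw.
- objective_short: Microscope objective, a bright steel cylinder 30 mm in diameter standing nose up, with a narrow black ring near the top and a 10 mm long conical nose ending 17 mm wide; the shortest of three, 42 mm high (straight sides up to 32 mm), about 0.12 kg. Origin at the centre of its underside, z up. Stands on the bench at the start, at any yaw.
- post: Pedestal post of bright steel: a round foot 34 mm in diameter and 8 mm thick with an upright rod 12.7 mm in diameter in its middle, 70 mm high in all, about 0.1 kg. Origin at the centre of its underside, z up. Stands on the bench at the start, at any yaw.
- bracket: Dark steel L-shaped angle bracket, about 0.08 kg: a base plate 36 mm (x) by 32 mm (y) by 6 mm, and an upright web 8 mm thick (x) and 32 mm wide (y), centred at x = -14 mm, rising to 46 mm; light holes in it. Grip it across the web. Origin at the centre of the base plate's underside, z up. Stands on the bench at the start, at any yaw.
- micrometer: Micrometer block, about 0.15 kg: a dark upright block 28 mm (x) by 20 mm (y) by 44 mm high, centred at x = -4 mm, with a bright round barrel 18 mm in diameter (black end) out to x = +37 mm and a spindle 9 mm in diameter out to x = -37 mm, both 11 mm above the underside; 74 mm long in all. Grip the block across its 20 mm. Origin on the underside, midway along the length; x along the barrel, z up. Stands on the bench at the start, at any yaw.

How it is judged:
At the end, for the whole second after the job is handed in: Each part stands upright (0.1 rad) on its pocket's floor (3 mm), its origin within 16 mm of the pocket's centre along each side (micrometer block: 20 mm across, 25 mm along), at rest and released; post and bracket either way round; middle objective upright, within 15 mm of its start (x of objective_long in the frame of tray_three between -0.016 and 0.016 m and y of objective_long in the frame of tray_three between -0.016 and 0.016 m and z of objective_long in the frame of tray_three between 0.001 and 0.007 m and angle between each of objective_long, objective_short, micrometer, objective_middle's own z axis and vertical below 0.1 rad and (((x of post in the frame of tray_three between -0.016 and 0.016 m and y of post in the frame of tray_three between 0.044 and 0.076 m and z of post in the frame of tray_three between 0.001 and 0.007 m and angle between post's own z axis and vertical below 0.1 rad) and (x of bracket in the frame of tray_three between -0.016 and 0.016 m and y of bracket in the frame of tray_three between -0.076 and -0.044 m and z of bracket in the frame of tray_three between 0.001 and 0.007 m and angle between bracket's own z axis and vertical below 0.1 rad)) or ((x of post in the frame of tray_three between -0.016 and 0.016 m and y of post in the frame of tray_three between -0.076 and -0.044 m and z of post in the frame of tray_three between 0.001 and 0.007 m and angle between post's own z axis and vertical below 0.1 rad) and (x of bracket in the frame of tray_three between -0.016 and 0.016 m and y of bracket in the frame of tray_three between 0.044 and 0.076 m and z of bracket in the frame of tray_three between 0.001 and 0.007 m and angle between bracket's own z axis and vertical below 0.1 rad))) and x of objective_short in the frame of tray_two between -0.016 and 0.016 m and y of objective_short in the frame of tray_two between -0.068 and -0.036 m and z of objective_short in the frame of tray_two between 0.001 and 0.007 m and x of micrometer in the frame of tray_two between -0.02 and 0.02 m and y of micrometer in the frame of tray_two between 0.005 and 0.055 m and z of micrometer in the frame of tray_two between 0.001 and 0.007 m and distance of objective_middle from where it was at the start of the episode below 0.015 m and linear speed of each of objective_long, post, bracket, objective_short, micrometer below 0.02 m/s and contact force between each of objective_long, post, bracket, objective_short, micrometer and the fingers below 0.05 N); the robot touches nothing.
It fails at once if the middle-sized objective is knocked over or carried off (distance of objective_middle from where it was at the start of the episode above 0.03 m or angle between objective_middle's own z axis and vertical above 0.5 rad).
It also fails if it takes over 112 s, if anything falls off the work surface, if the arm or the gripper's body presses on something with over 40 N, if the wrist force passes 120 N, or if a joint passes its speed limit or range.

## Working session

There is one attempt and no reset: what is moved stays moved. The work goes in short steps, Python scripts to look and compute and a tool call to move; the robot and the scene stay as the last step left them, time stands still between calls to the robot, and variables do not carry over. Pictures are saved under pics/ and viewed, about 12 in all and at most 16, crops included, and the job is handed in when it is done.

Besides the shell and the picture viewer there is one more tool, called after ">>>" by a JSON object that holds its "fn" and its "kwargs", one argument or row to a line. jog_arm: Moves the arm, as the interface text tells. Its arguments: {"type":"object","properties":{"moves":{"type":"array"},"newtons":{"type":"number"}},"required":["moves"]}

```bash
mkdir -p pics; ls; python3 - <<'E'
from plant import status, optics, ctrl
import cv2,numpy as np
o=status.get_obs();print({k:np.round(v,3).tolist() for k,v in o.items()})
for n in("scene","top","wrist"):
    cv2.imwrite(f"pics/{n}0.png",optics.capture(n)); c=optics.calibration(n);print(n,{k:np.round(v,3).tolist() if not isinstance(v,str) else v for k,v in c.items()})
E
```

```text
pics
{'clock': 0.0, 'joint_positions': [1.052, 0.427, 0.074, 1.607, -0.034, 1.111, -0.067], 'joint_velocities': [-0.001, 0.0, 0.001, 0.0, -0.002, 0.0, 0.001], 'joint_efforts': [0.001, -94.984, 3.761, -46.354, 0.019, 0.01, -0.0], 'tcp_pos': [0.243, -0.629, 0.231], 'tool_rot': [0.4, 0.584, -0.4, 0.583], 'force': [-0.291, 0.194, -0.118], 'ft_torque': [-0.018, 0.043, 0.027], 'gripper_width': 0.086}
scene {'fx': 383.439, 'fy': 383.439, 'cx': 321.34, 'cy': 196.269, 'world_from_camera': [[0.64, -0.638, 0.428, 0.888], [0.768, 0.527, -0.364, -0.283], [0.007, 0.562, 0.827, 0.656], [0.0, 0.0, 0.0, 1.0]]}
top {'fx': 468.687, 'fy': 468.687, 'cx': 319.599, 'cy': 206.388, 'world_from_camera': [[-0.002, 0.99, -0.142, 0.442], [-1.0, -0.004, -0.009, -0.004], [-0.01, 0.142, 0.99, 1.092], [0.0, 0.0, 0.0, 1.0]]}
wrist {'fx': 307.149, 'fy': 307.149, 'cx': 323.299, 'cy': 197.974, 'T_tool_cam': [[-0.0, 0.327, -0.945, -0.143], [-0.001, 0.945, 0.327, 0.085], [1.0, 0.001, 0.0, 0.001], [0.0, 0.0, 0.0, 1.0]]}
```

View pics/top0.png

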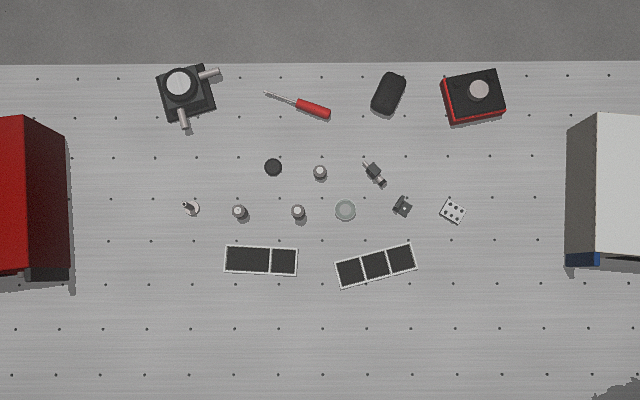

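View pics/scene0.png

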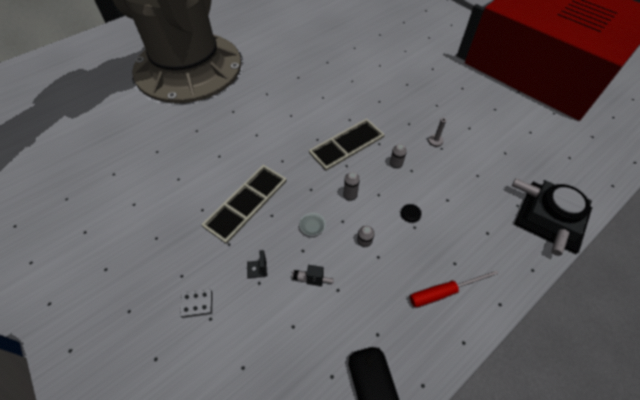

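The top view shows tray_two at about (261,261), tray_three at (376,265), and objectives at (240,212), (298,212) and (320,172). The post is at (190,208), the bracket at (402,206) and the micrometer at (375,174). The scene view suggests the short objective is at (365,235). Enlarging both.

```bash
python3 - <<'E'
import cv2
t=cv2.imread("pics/top0.png")[145:295,170:480]
s=cv2.imread("pics/scene0.png")[105:295,190:460]
cv2.imwrite("pics/topc.png",cv2.resize(t,None,fx=2.5,fy=2.5,interpolation=cv2.INTER_CUBIC))
cv2.imwrite("pics/scenec.png",cv2.resize(s,None,fx=2.9,fy=2.9,interpolation=cv2.INTER_CUBIC))
E
```

```text
(no output)
```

View pics/topc.png

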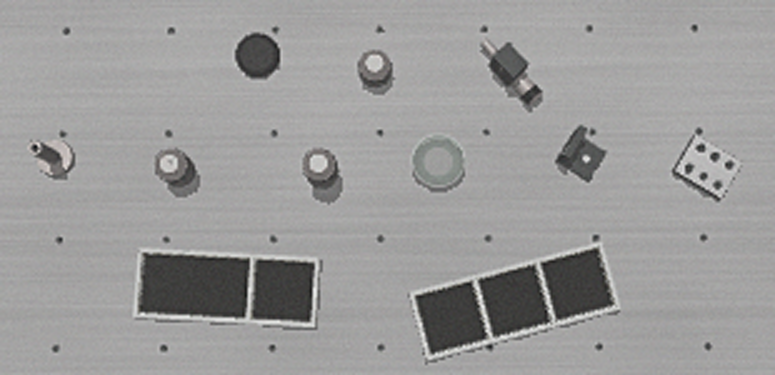

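View pics/scenec.png

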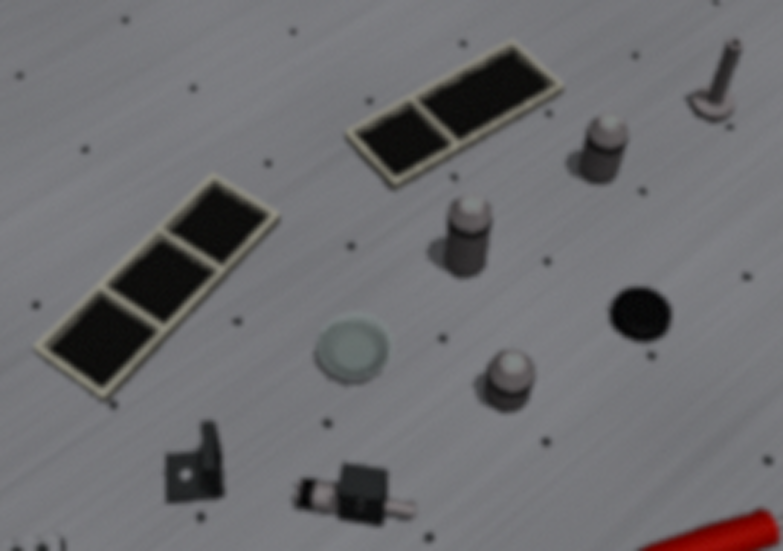

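```bash
cat > h.py <<'E'
import numpy as np, cv2
from plant import status, optics
C={n:optics.calibration(n) for n in("top","scene")}
def ray(n,u,v,T=None,c=None):
    c=c or C[n]; T=np.array(c["world_from_camera"]) if T is None else T
    d=np.array([(u-c["cx"])/c["fx"],-(v-c["cy"])/c["fy"],-1.])
    return T[:3,3],T[:3,:3]@d
def plane(n,p,z,**k):
    o,d=ray(n,*p,**k); return o+d*(z-o[2])/d[2]
def tri(pt,ps):
    (a,d),(b,e)=ray("top",*pt),ray("scene",*ps)
    s=np.linalg.lstsq(np.c_[d,-e],b-a,rcond=None)[0]
    p,q=a+s[0]*d,b+s[1]*e
    return (p+q)/2,np.linalg.norm(p-q)*1e3
E
python3 - <<'E'
from h import *
T=lambda x,y:(170+(x+.5)/2.5-.5,145+(y+.5)/2.5-.5)
S=lambda x,y:(190+(x+.5)/2.9-.5,105+(y+.5)/2.9-.5)
for n,a,b in [("long",(319,162),(470,204)),("mid",(170,162),(609,126)),("short",(375,62),(513,362)),("post",(35,147),(734,44)),
 ("brk hole",(587,158),(185,474)),("micblock top",(508,62),(364,474)),]:
    p,r=tri(T(*a),S(*b));print(n,p.round(4),"gap",r.round(1))
print("mic barrel end",plane("top",T(532,97),.015).round(4),"spindle end",plane("top",T(487,46),.013).round(4),"blk",plane("top",T(508,57),.044).round(4))
print("brk web top ends",plane("top",T(582,127),.046).round(4),plane("top",T(560,155),.046).round(4))
print("brk plate far",plane("top",T(606,151),.006).round(4),plane("top",T(586,180),.006).round(4))
print("post foot scene",plane("scene",S(712,103),.008).round(4),"post foot top",plane("top",T(53,157),.008).round(4))
g=cv2.cvtColor(cv2.imread("pics/top0.png"),cv2.COLOR_BGR2GRAY)
m=((g<90)*255).astype('uint8'); m[:240]=0;m[295:]=0;m[:,:200]=0;m[:,440:]=0
n,_,st,ce=cv2.connectedComponentsWithStats(m)
for i in range(1,n):
    if st[i,4]>200: print("pocket",st[i,4],ce[i].round(1),plane("top",ce[i],.006).round(4))
m=((g>190)*255).astype('uint8');m[:240]=0;m[295:]=0;m[:,:200]=0;m[:,440:]=0
for c in cv2.findContours(m,0,2)[0]:
    if cv2.contourArea(c)>800:
        b=np.array([plane("top",p,.01) for p in cv2.boxPoints(cv2.minAreaRect(c))]);e=[b[1]-b[0],b[2]-b[1]]
        print("tray",b.mean(0).round(4),[(np.linalg.norm(x).round(3),np.arctan2(x[1],x[0]).round(3)) for x in e])
E
```

```text
long [0.5822 0.0546 0.0659] gap 1.1
mid [0.585  0.1898 0.0488] gap 1.2
short [0.6786 0.0055 0.0395] gap 0.2
post [0.5966 0.3072 0.0658] gap 0.9
brk hole [ 0.5937 -0.1923  0.0048] gap 0.3
micblock top [ 0.6777 -0.116   0.0414] gap 0.3
mic barrel end [ 0.6501 -0.1407  0.015 ] spindle end [ 0.6995 -0.0997  0.013 ] blk [ 0.6817 -0.1159  0.044 ]
brk web top ends [ 0.6163 -0.1813  0.046 ] [ 0.5909 -0.1608  0.046 ]
brk plate far [ 0.6002 -0.2099  0.006 ] [ 0.5729 -0.1904  0.006 ]
post foot scene [0.5992 0.3007 0.008 ] post foot top [0.5961 0.3078 0.008 ]
pocket 541 [400.3 258.2] [ 0.4768 -0.1789  0.006 ]
pocket 984 [247.5 258.7] [0.4765 0.173  0.006 ]
pocket 538 [282.9 260.7] [0.4719 0.0913 0.006 ]
pocket 543 [375.2 264.8] [ 0.462  -0.1211  0.006 ]
pocket 548 [350.1 271.5] [ 0.4469 -0.0632  0.006 ]
tray [ 0.4619 -0.1212  0.01  ] [(np.float64(0.184), np.float64(-1.314)), (np.float64(0.063), np.float64(-2.909))]
```

```bash
python3 - <<'E'
from h import *
from scipy.spatial.transform import Rotation as R
M=R.from_quat(status.get_obs()["tool_rot"]).as_matrix();print(M.round(3),np.arctan2(M[1,2],M[0,2]))
E
```

```text
[[-0.     0.933  0.361]
 [ 0.001  0.361 -0.933]
 [-1.    -0.    -0.001]] -1.2019870122885505
```

>>> {"fn": "jog_arm", "kwargs": {
  "moves": [
    {"rot":[0,0,0],"dp":[2,4.6,0],"hand":1},
    {"rot":[0,0,0],"dp":[2,4.6,0],"hand":1},
    {"rot":[0,0,0],"dp":[2,4.6,0],"hand":1},
    {"rot":[0,0,0],"dp":[2,4.6,0],"hand":1},
    {"rot":[0,0,0],"dp":[2,4.6,0],"hand":1},
    {"rot":[0,0,0],"dp":[2,4.6,0],"hand":1},
    {"rot":[0,0,0.054],"dp":[4,3,0],"hand":0.2},
    {"rot":[0,0,0.054],"dp":[4,3,0],"hand":0.2},
    {"rot":[0,0,0.054],"dp":[4,3,0],"hand":0.2},
    {"rot":[0,0,0.054],"dp":[4,3,0],"hand":0.2},
    {"rot":[0,0,0.054],"dp":[4,3,0],"hand":0.2},
    {"rot":[0,0,0.054],"dp":[4,3,-3],"hand":0.2}
  ],
  "newtons": 40
}}

```text
clock: 1.65
tcp_pos: [0.6057, -0.1729, 0.2028]
tool_rot: [0.3, 0.639, -0.3, 0.642]
force: [0.5, -0.3, -0.3]
gripper_width: 0.0513
```

>>> {"fn": "jog_arm", "kwargs": {
  "moves": [
    {"rot":[0,0,0],"dp":[4,3,-4],"hand":0.2},
    {"rot":[0,0,0],"dp":[3.6,2.7,-3],"hand":0.2},
    {"rot":[0,0,0],"dp":[0,0,0],"hand":0.2},
    {"rot":[0,0,0],"dp":[0,0,0],"hand":0.2}
  ]
}}

```text
clock: 2.15
tcp_pos: [0.678, -0.1177, 0.132]
tool_rot: [0.3, 0.64, -0.301, 0.64]
force: [-0.7, -0.2, 1.1]
gripper_width: 0.051
```

```bash
cat >> h.py <<'E'
from scipy.spatial.transform import Rotation as R
def wristT():
    o=status.get_obs(); T=np.eye(4); T[:3,:3]=R.from_quat(o["tool_rot"]).as_matrix(); T[:3,3]=o["tcp_pos"]
    return o, T@np.array(optics.calibration("wrist")["T_tool_cam"]), np.arctan2(T[1,2],T[0,2])
E
python3 - <<'E'
from h import *
o,T,a=wristT(); im=optics.capture("wrist"); np.save("T1.npy",T)
print(o["clock"],o["tcp_pos"],a,o["gripper_width"]); cv2.imwrite("pics/w1.png",im)
E
```

```text
2.15 [ 0.67801066 -0.11768679  0.13199652] -0.8781297172361815 0.05097733994672922
```

View pics/w1.png

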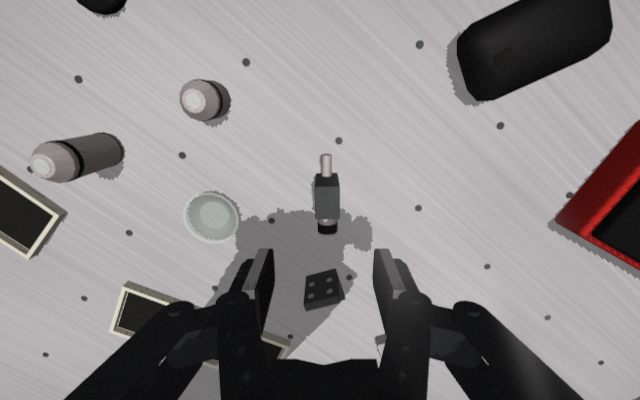

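```bash
python3 - <<'E'
from h import *
T=np.load("T1.npy");c=optics.calibration("wrist")
for n,p,z in [("spindle end",(326,154),.015),("black end top",(328,220),.02),("b top up",(326,173),.044),("b top lo",(326.5,192),.044),("b lo alt",(327,217),.044),("short nose",(195,100),.042),("long nose",(43,165),.068)]:
    print(n,plane("",p,z,T=T,c=c).round(4))
g=cv2.imread("pics/w1.png")[140:240,305:350,:].mean(2).astype(int);print(g[::4,20])
E
```

```text
spindle end [ 0.7065 -0.0981  0.015 ]
black end top [ 0.6623 -0.1372  0.02  ]
b top up [ 0.6993 -0.1038  0.044 ]
b top lo [ 0.6877 -0.114   0.044 ]
b lo alt [ 0.6715 -0.128   0.044 ]
short nose [0.6802 0.0036 0.042 ]
long nose [0.584 0.054 0.068]
[191 187 185 186 175 181 181 181 178 140  39  38  79  75  77  76  75  75
  76  73 176 112  17  17 113]
```

The block top spans rows 187–218 at column 326, which puts its centre at about (0.680,-0.118). That agrees with the top view, so I'm descending to grip.

>>> {"fn": "jog_arm", "kwargs": {
  "moves": [
    {"rot":[0,0,0],"dp":[0.2,0,-3],"hand":0.2},
    {"rot":[0,0,0],"dp":[0,0,-3],"hand":0.2},
    {"rot":[0,0,0],"dp":[0,0,-3],"hand":0.2},
    {"rot":[0,0,0],"dp":[0,0,-2.2],"hand":0.2},
    {"rot":[0,0,0],"dp":[0,0,-1],"hand":0.2},
    {"rot":[0,0,0],"dp":[0,0,0],"hand":-1},
    {"rot":[0,0,0],"dp":[0,0,0],"hand":-1},
    {"rot":[0,0,0],"dp":[0,0,0],"hand":-1},
    {"rot":[0,0,0],"dp":[0,0,0],"hand":-1}
  ],
  "newtons": 40
}}

```text
clock: 3.32
tcp_pos: [0.6811, -0.1174, 0.0114]
tool_rot: [0.301, 0.64, -0.3, 0.641]
force: [-0.8, -0.6, 7.4]
gripper_width: 0.0194
```

>>> {"fn": "jog_arm", "kwargs": {
  "moves": [
    {"rot":[0,0,0],"dp":[0,0,1],"hand":-1},
    {"rot":[0,0,0],"dp":[0,0,2],"hand":-1},
    {"rot":[0,0,0],"dp":[0,0,3],"hand":-1},
    {"rot":[0,0,0],"dp":[0,0,4],"hand":-1}
  ]
}}

```text
clock: 3.82
tcp_pos: [0.68, -0.1172, 0.1119]
tool_rot: [0.3, 0.64, -0.301, 0.64]
force: [0.8, 0.9, -1.5]
gripper_width: 0.0199
```

>>> {"fn": "jog_arm", "kwargs": {
  "moves": [
    {"rot":[0,0,0.05],"dp":[-1.3,1.8,2],"hand":-1},
    {"rot":[0,0,0.1],"dp":[-2.5,3.6,0],"hand":-1},
    {"rot":[0,0,0.1],"dp":[-2.5,3.7,0],"hand":-1},
    {"rot":[0,0,0.1],"dp":[-2.5,3.7,0],"hand":-1},
    {"rot":[0,0,0.1],"dp":[-2.5,3.7,0],"hand":-1},
    {"rot":[0,0,0.1],"dp":[-2.5,3.7,0],"hand":-1},
    {"rot":[0,0,0.1],"dp":[-2.5,3.7,0],"hand":-1},
    {"rot":[0,0,0.1],"dp":[-2.5,3.7,0],"hand":-1},
    {"rot":[0,0,0.072],"dp":[-1.5,1.8,-2],"hand":-1},
    {"rot":[0,0,0],"dp":[0,0,-2],"hand":-1},
    {"rot":[0,0,0],"dp":[0,0,0],"hand":-1},
    {"rot":[0,0,0],"dp":[0,0,0],"hand":-1}
  ]
}}

```text
clock: 5.32
tcp_pos: [0.478, 0.1767, 0.0914]
tool_rot: [0.02, 0.706, -0.02, 0.707]
force: [1.1, 0.9, -0.6]
gripper_width: 0.0196
```

```bash
python3 - <<'E'
from h import *
o,T,a=wristT();print(o["tcp_pos"],a,o["gripper_width"],o["joint_positions"].round(2) if hasattr(o["joint_positions"],'round') else o["joint_positions"])
im=optics.capture("wrist");cv2.imwrite("pics/w2.png",im)
E
```

```text
[0.47798664 0.17665166 0.09142262] -0.056634081875025485 0.01960997969931624 [-0.03  0.39 -0.53  2.07  0.28  0.75 -0.8 ]
```

View pics/w2.png

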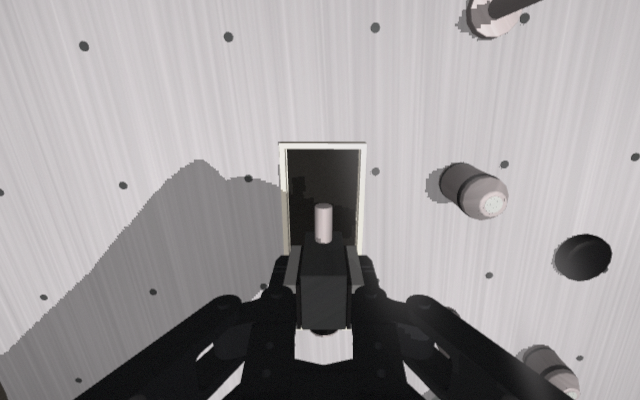

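The micrometer hangs straight above the long pocket: the tray is centred on column 323 and the spindle is at column 323. Lowering and releasing it.

>>> {"fn": "jog_arm", "kwargs": {
  "moves": [
    {"rot":[0,0,0],"dp":[0,0,-2.5],"hand":-1},
    {"rot":[0,0,0],"dp":[0,0,-2.5],"hand":-1},
    {"rot":[0,0,0],"dp":[0,0,-1.5],"hand":-1},
    {"rot":[0,0,0],"dp":[0,0,-0.6],"hand":-1},
    {"rot":[0,0,0],"dp":[0,0,-0.4],"hand":-1},
    {"rot":[0,0,0],"dp":[0,0,0],"hand":-1},
    {"rot":[0,0,0],"dp":[0,0,0],"hand":-0.2},
    {"rot":[0,0,0],"dp":[0,0,0],"hand":-0.2},
    {"rot":[0,0,0],"dp":[0,0,0],"hand":-0.2},
    {"rot":[0,0,0],"dp":[0,0,2],"hand":0},
    {"rot":[0,0,0],"dp":[0,0,4],"hand":0},
    {"rot":[0,0,0],"dp":[0,0,5],"hand":0.2}
  ]
}}

```text
clock: 6.88
tcp_pos: [0.4767, 0.1766, 0.1259]
tool_rot: [0.02, 0.707, -0.02, 0.706]
force: [0.6, 0.2, 0.1]
gripper_width: 0.0511
```

>>> {"fn": "jog_arm", "kwargs": {
  "moves": [
    {"rot":[0,0,0],"dp":[2,-1.7,0],"hand":0.2},
    {"rot":[0,0,0],"dp":[4,-3.4,0],"hand":0.2},
    {"rot":[0,0,0],"dp":[4,-3.4,0],"hand":0.2},
    {"rot":[0,0,0],"dp":[4,-3.4,0],"hand":0.2},
    {"rot":[0,0,0],"dp":[4,-3.4,0],"hand":0.2},
    {"rot":[0,0,0],"dp":[2.3,-1.9,0],"hand":0.2},
    {"rot":[0,0,0],"dp":[0,0,-3],"hand":0.2},
    {"rot":[0,0,0],"dp":[0,0,-3],"hand":0.2},
    {"rot":[0,0,0],"dp":[0,0,-3],"hand":0.2},
    {"rot":[0,0,0],"dp":[0,0,-2],"hand":0.2},
    {"rot":[0,0,0],"dp":[0,0,-0.9],"hand":0.2},
    {"rot":[0,0,0],"dp":[0,0,0],"hand":0.2}
  ]
}}

```text
clock: 8.38
tcp_pos: [0.6804, 0.0048, 0.0062]
tool_rot: [0.02, 0.707, -0.02, 0.707]
force: [0.4, -0.6, -0.3]
gripper_width: 0.0512
```

>>> {"fn": "jog_arm", "kwargs": {
  "moves": [
    {"rot":[0,0,0],"dp":[0,0,0],"hand":-1},
    {"rot":[0,0,0],"dp":[0,0,0],"hand":-1},
    {"rot":[0,0,0],"dp":[0,0,0],"hand":-1},
    {"rot":[0,0,0],"dp":[0,0,0],"hand":-1}
  ]
}}

```text
clock: 8.88
tcp_pos: [0.681, 0.0047, 0.0075]
tool_rot: [0.02, 0.706, -0.02, 0.707]
force: [-1.2, 0.2, 6.8]
gripper_width: 0.0287
```

```bash
python3 - <<'E'
from h import *
o,T,a=wristT();print(o["tcp_pos"],a,o["gripper_width"])
im=optics.capture("scene")[60:310,150:470];cv2.imwrite("pics/s3.png",cv2.resize(im,None,fx=2.4,fy=2.4,interpolation=cv2.INTER_CUBIC))
E
```

```text
[0.68102095 0.00472671 0.00750119] -0.056217029641685456 0.028739071146098624
```

View pics/s3.png

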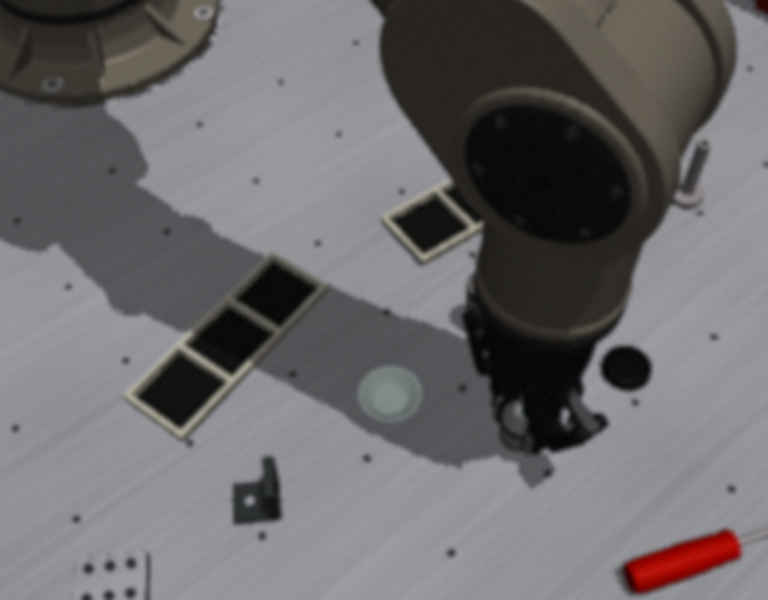

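>>> {"fn": "jog_arm", "kwargs": {
  "moves": [
    {"rot":[0,0,0],"dp":[0,0,1],"hand":-1},
    {"rot":[0,0,0],"dp":[0,0,3],"hand":-1},
    {"rot":[0,0,0],"dp":[0,0,4],"hand":-1},
    {"rot":[0,0,0],"dp":[0,0,4],"hand":-1},
    {"rot":[0,0,0],"dp":[-2,0.8,0],"hand":-1},
    {"rot":[0,0,0],"dp":[-4,1.7,0],"hand":-1},
    {"rot":[0,0,0],"dp":[-4,1.7,0],"hand":-1},
    {"rot":[0,0,0],"dp":[-4,1.7,0],"hand":-1},
    {"rot":[0,0,0],"dp":[-4,1.7,-1],"hand":-1},
    {"rot":[0,0,0],"dp":[-2.8,1.1,-3],"hand":-1},
    {"rot":[0,0,0],"dp":[0,0,-2],"hand":-1},
    {"rot":[0,0,0],"dp":[0,0,0],"hand":-1}
  ]
}}

```text
clock: 10.42
tcp_pos: [0.4718, 0.0917, 0.0661]
tool_rot: [0.019, 0.707, -0.02, 0.706]
force: [-0.4, -0.1, -0.7]
gripper_width: 0.0285
```

```bash
python3 - <<'E'
from h import *
o,T,a=wristT();print(o["tcp_pos"],a,o["gripper_width"])
im=optics.capture("wrist");cv2.imwrite("pics/w4.png",im)
E
```

```text
[0.47175331 0.09170735 0.06605284] -0.05544684947389919 0.028535807884454947
```

View pics/w4.png

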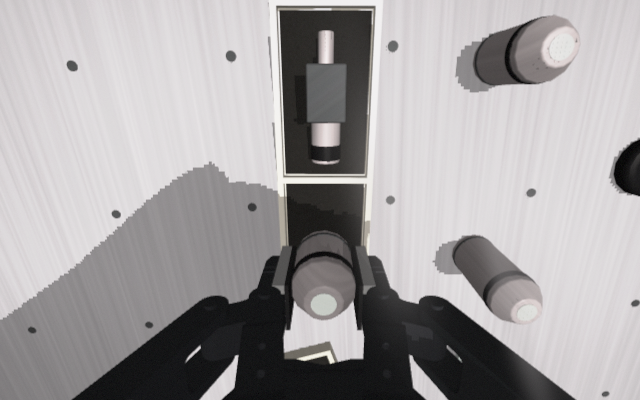

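Micrometer sits centred in the long pocket (block at (326,92)). The short objective hangs over the square pocket, leaning away from the nadir as an upright part should. Lowering it.

>>> {"fn": "jog_arm", "kwargs": {
  "moves": [
    {"rot":[0,0,0],"dp":[0,0,-2.5],"hand":-1},
    {"rot":[0,0,0],"dp":[0,0,-2],"hand":-1},
    {"rot":[0,0,0],"dp":[0,0,-0.6],"hand":-1},
    {"rot":[0,0,0],"dp":[0,0,-0.3],"hand":-1},
    {"rot":[0,0,0],"dp":[0,0,0],"hand":-1},
    {"rot":[0,0,0],"dp":[0,0,0],"hand":-0.1},
    {"rot":[0,0,0],"dp":[0,0,0],"hand":-0.1},
    {"rot":[0,0,0],"dp":[0,0,0],"hand":-0.1},
    {"rot":[0,0,0],"dp":[0,0,2],"hand":0},
    {"rot":[0,0,0],"dp":[0,0,4],"hand":0},
    {"rot":[0,0,0],"dp":[0,0,5],"hand":0.2},
    {"rot":[0,0,0],"dp":[0,0,3],"hand":0.2}
  ]
}}

```text
clock: 11.98
tcp_pos: [0.4728, 0.0919, 0.1545]
tool_rot: [0.02, 0.706, -0.02, 0.707]
force: [0.2, 0.2, 0.5]
gripper_width: 0.0513
```

>>> {"fn": "jog_arm", "kwargs": {
  "moves": [
    {"rot":[0,0,0.1],"dp":[3.6,-1.2,0],"hand":0.2},
    {"rot":[0,0,0.1],"dp":[3.7,-1.2,0],"hand":0.2},
    {"rot":[0,0,0.109],"dp":[3.7,-1.3,0],"hand":0.2},
    {"rot":[0,0,0],"dp":[0,0,-2],"hand":0.2},
    {"rot":[0,0,0],"dp":[0,0,-3],"hand":0.2},
    {"rot":[0,0,0],"dp":[0,0,-3],"hand":0.2},
    {"rot":[0,0,0],"dp":[0,0,-3],"hand":0.2},
    {"rot":[0,0,0],"dp":[0,0,-2.2],"hand":0.2},
    {"rot":[0,0,0],"dp":[0,0,0],"hand":-1},
    {"rot":[0,0,0],"dp":[0,0,0],"hand":-1},
    {"rot":[0,0,0],"dp":[0,0,0],"hand":-1},
    {"rot":[0,0,0],"dp":[0,0,0],"hand":-1}
  ]
}}

```text
clock: 13.48
tcp_pos: [0.5827, 0.0546, 0.0209]
tool_rot: [-0.089, 0.701, 0.089, 0.702]
force: [-0.8, 0.3, -2.2]
gripper_width: 0.0288
```

>>> {"fn": "jog_arm", "kwargs": {
  "moves": [
    {"rot":[0,0,0],"dp":[0,0,1],"hand":-1},
    {"rot":[0,0,0],"dp":[0,0,3],"hand":-1},
    {"rot":[0,0,0],"dp":[0,0,3],"hand":-1},
    {"rot":[0,0,0],"dp":[-1.2,-1.7,3],"hand":-1},
    {"rot":[0,0,0],"dp":[-2.5,-3.6,0],"hand":-1},
    {"rot":[0,0,0],"dp":[-2.5,-3.7,0],"hand":-1},
    {"rot":[0,0,0],"dp":[-2.5,-3.7,0],"hand":-1},
    {"rot":[0,0,0],"dp":[-2.2,-3.2,0],"hand":-1},
    {"rot":[0,0,0],"dp":[-1.2,-1.7,-1],"hand":-1},
    {"rot":[0,0,0],"dp":[0,0,-2],"hand":-1},
    {"rot":[0,0,0],"dp":[0,0,-2],"hand":-1},
    {"rot":[0,0,0],"dp":[0,0,0],"hand":-1}
  ]
}}

```text
clock: 14.98
tcp_pos: [0.4608, -0.1205, 0.0693]
tool_rot: [-0.089, 0.702, 0.09, 0.701]
force: [0.1, -0.3, -2.5]
gripper_width: 0.029
```

```bash
python3 - <<'E'
from h import *
o,T,a=wristT();print(o["tcp_pos"],a,o["gripper_width"])
im=optics.capture("wrist");cv2.imwrite("pics/w5.png",im)
E
```

```text
[ 0.46076865 -0.12054401  0.06926984] 0.2538723218399939 0.02900341435946377
```

View pics/w5.png

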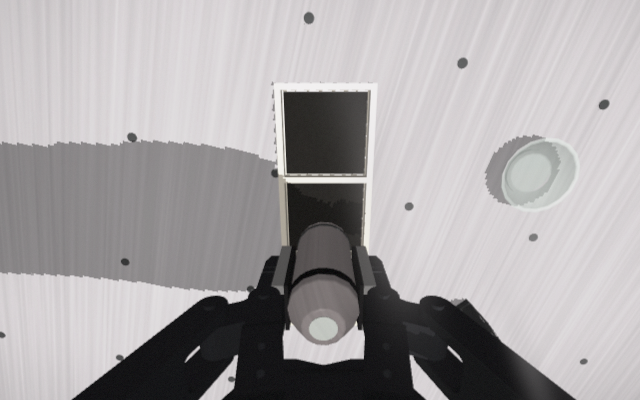

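The long objective is upright over the middle pocket, with the tray centred on columns 323–326 and the yaw matching. Lowering from 0.0693 to about 0.0255.

>>> {"fn": "jog_arm", "kwargs": {
  "moves": [
    {"rot":[0,0,0],"dp":[0,0,-2],"hand":-1},
    {"rot":[0,0,0],"dp":[0,0,-1.5],"hand":-1},
    {"rot":[0,0,0],"dp":[0,0,-0.6],"hand":-1},
    {"rot":[0,0,0],"dp":[0,0,-0.3],"hand":-1},
    {"rot":[0,0,0],"dp":[0,0,0],"hand":-1},
    {"rot":[0,0,0],"dp":[0,0,0],"hand":-0.1},
    {"rot":[0,0,0],"dp":[0,0,0],"hand":-0.1},
    {"rot":[0,0,0],"dp":[0,0,0],"hand":-0.1},
    {"rot":[0,0,0],"dp":[0,0,2],"hand":0},
    {"rot":[0,0,0],"dp":[0,0,4],"hand":0},
    {"rot":[0,0,0],"dp":[0,0,5],"hand":0.2}
  ]
}}

```text
clock: 16.4
tcp_pos: [0.4608, -0.121, 0.137]
tool_rot: [-0.089, 0.702, 0.09, 0.701]
force: [1.0, -1.1, 0.2]
gripper_width: 0.051
```

>>> {"fn": "jog_arm", "kwargs": {
  "moves": [
    {"rot":[0,0,0.1],"dp":[2,-0.7,0],"hand":0.2},
    {"rot":[0,0,0.15],"dp":[3.5,-1.2,0],"hand":0.2},
    {"rot":[0,0,0.15],"dp":[3.5,-1.2,0],"hand":0.2},
    {"rot":[0,0,0.15],"dp":[3.3,-1.2,0],"hand":0.2},
    {"rot":[0,0,0.117],"dp":[2,-0.7,0],"hand":0.2},
    {"rot":[0,0,0],"dp":[0,0,0],"hand":0.2},
    {"rot":[0,0,0],"dp":[0,0,0],"hand":0.2}
  ]
}}

```text
clock: 17.27
tcp_pos: [0.6037, -0.1711, 0.136]
tool_rot: [-0.313, 0.634, 0.314, 0.634]
force: [-0.7, 0.1, 0.3]
gripper_width: 0.0511
```

```bash
python3 - <<'E'
from h import *
o,T,a=wristT();print(o["tcp_pos"],a,o["gripper_width"]);np.save("T6.npy",T)
im=optics.capture("wrist");cv2.imwrite("pics/w6.png",im)
cv2.imwrite("pics/w6c.png",cv2.resize(im[120:320,210:440],None,fx=3,fy=3))
E
```

```text
[ 0.60366478 -0.17107187  0.13604559] 0.9183439166381427 0.051107269810721806
```

View pics/w6c.png

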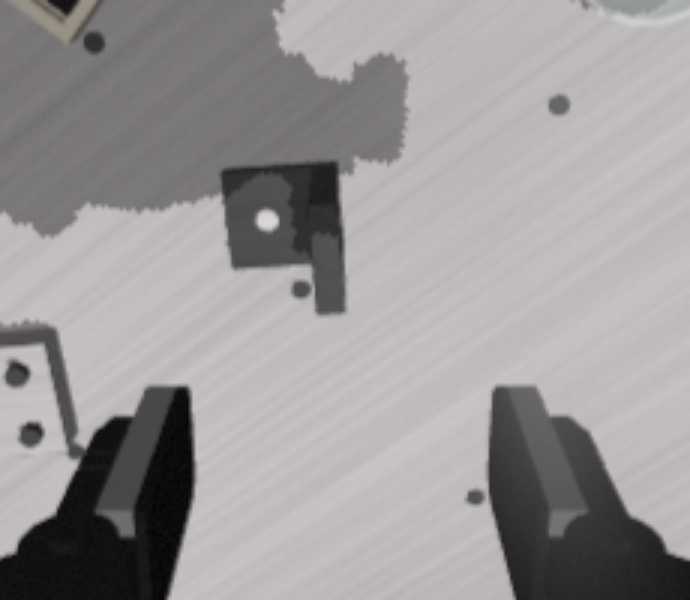

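```bash
python3 - <<'E'
from h import *
T=np.load("T6.npy");c=optics.calibration("wrist");f=lambda x,y:(210+(x+.5)/3-.5,120+(y+.5)/3-.5)
a,b,h=[plane("",f(*p),z,T=T,c=c) for p,z in [((326,235),.046),((331,313),.046),((267,220),.006)]]
d=b-a;print(a,b,"mid",(a+b)/2,"len",np.linalg.norm(d),"normal",np.arctan2(d[0],-d[1]),h)
E
```

```text
[ 0.59914376 -0.17241078  0.046     ] [ 0.6179618  -0.18522959  0.046     ] mid [ 0.60855278 -0.17882019  0.046     ] len 0.022769286154094997 normal 0.9728008361484638 [ 0.59451483 -0.19293966  0.006     ]
```

>>> {"fn": "jog_arm", "kwargs": {
  "moves": [
    {"rot":[0,0,0.047],"dp":[0.1,-0.4,-2],"hand":0.2},
    {"rot":[0,0,0],"dp":[0,0,-3],"hand":0.2},
    {"rot":[0,0,0],"dp":[0,0,-3],"hand":0.2},
    {"rot":[0,0,0],"dp":[0,0,-2.5],"hand":0.2},
    {"rot":[0,0,0],"dp":[0,0,-1.5],"hand":0.2},
    {"rot":[0,0,0],"dp":[0,0,0],"hand":-1},
    {"rot":[0,0,0],"dp":[0,0,0],"hand":-1},
    {"rot":[0,0,0],"dp":[0,0,0],"hand":-1},
    {"rot":[0,0,0],"dp":[0,0,0],"hand":-1},
    {"rot":[0,0,0],"dp":[0,0,0],"hand":-1}
  ]
}}

```text
clock: 18.58
tcp_pos: [0.6059, -0.1754, 0.0171]
tool_rot: [-0.329, 0.626, 0.328, 0.626]
force: [-1.1, 1.2, 7.1]
gripper_width: 0.0076
```

>>> {"fn": "jog_arm", "kwargs": {
  "moves": [
    {"rot":[0,0,0],"dp":[0,0,1],"hand":-1},
    {"rot":[0,0,0],"dp":[0,0,3],"hand":-1},
    {"rot":[0,0,0],"dp":[0,0,4],"hand":-1},
    {"rot":[0,0,0],"dp":[0,0,3],"hand":-1},
    {"rot":[0,0,0],"dp":[0,0,0],"hand":-1}
  ]
}}

```text
clock: 19.2
tcp_pos: [0.6066, -0.1756, 0.1293]
tool_rot: [-0.33, 0.625, 0.328, 0.627]
force: [0.6, 1.1, -0.4]
gripper_width: 0.0076
```

>>> {"fn": "jog_arm", "kwargs": {
  "moves": [
    {"rot":[0,0,-0.1],"dp":[-1.2,0,0],"hand":-1},
    {"rot":[0,0,-0.15],"dp":[-2.3,0,0],"hand":-1},
    {"rot":[0,0,-0.15],"dp":[-2.4,0,0],"hand":-1},
    {"rot":[0,0,-0.15],"dp":[-2.4,0,0],"hand":-1},
    {"rot":[0,0,-0.1],"dp":[-2.3,0,0],"hand":-1},
    {"rot":[0,0,-0.064],"dp":[-1,0,-1],"hand":-1},
    {"rot":[0,0,0],"dp":[0,0,-2],"hand":-1},
    {"rot":[0,0,0],"dp":[0,0,-3],"hand":-1},
    {"rot":[0,0,0],"dp":[0,0,0],"hand":-1},
    {"rot":[0,0,0],"dp":[0,0,0],"hand":-1}
  ]
}}

```text
clock: 20.45
tcp_pos: [0.4896, -0.1752, 0.0669]
tool_rot: [-0.089, 0.701, 0.089, 0.701]
force: [0.4, 0.1, -0.4]
gripper_width: 0.0073
```

```bash
python3 - <<'E'
from h import *
o,T,a=wristT();print(o["tcp_pos"],a,o["gripper_width"])
im=optics.capture("wrist");cv2.imwrite("pics/w7.png",im)
E
```

```text
[ 0.48956712 -0.17520735  0.06686962] 0.2531509791087287 0.007274721452992715
```

View pics/w7.png

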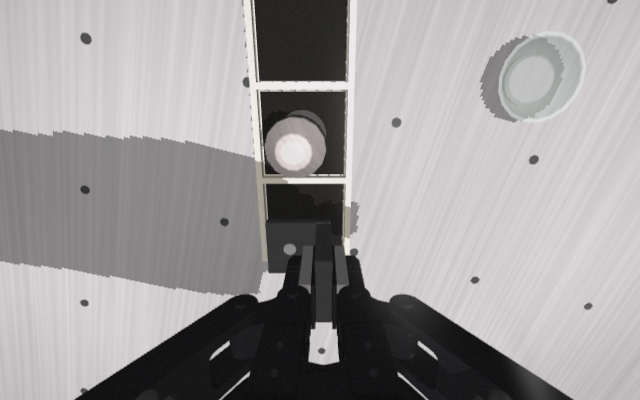

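The long objective stands in the middle pocket at (294,145). The bracket hangs level over the end pocket with its plate towards -x of the tray, so I'm lowering it.

>>> {"fn": "jog_arm", "kwargs": {
  "moves": [
    {"rot":[0,0,0],"dp":[0,0,-2],"hand":-1},
    {"rot":[0,0,0],"dp":[0,0,-1.5],"hand":-1},
    {"rot":[0,0,0],"dp":[0,0,-0.7],"hand":-1},
    {"rot":[0,0,0],"dp":[0,0,-0.3],"hand":-1},
    {"rot":[0,0,0],"dp":[0,0,0],"hand":-1},
    {"rot":[0,0,0],"dp":[0,0,0],"hand":-0.3},
    {"rot":[0,0,0],"dp":[0,0,0],"hand":-0.3},
    {"rot":[0,0,0],"dp":[0,0,0],"hand":-0.3},
    {"rot":[0,0,0],"dp":[0,0,2],"hand":-0.3},
    {"rot":[0,0,0],"dp":[0,0,4],"hand":-0.2},
    {"rot":[0,0,0],"dp":[0,0,5],"hand":0},
    {"rot":[0,0,0],"dp":[0,0,5],"hand":0}
  ]
}}

```text
clock: 22.0
tcp_pos: [0.4891, -0.1752, 0.1828]
tool_rot: [-0.089, 0.702, 0.089, 0.701]
force: [0.2, -0.7, 0.9]
gripper_width: 0.043
```

>>> {"fn": "jog_arm", "kwargs": {
  "moves": [
    {"rot":[0,0,0],"dp":[0.5,2.2,0],"hand":0.1},
    {"rot":[0,0,0],"dp":[1,4.5,0],"hand":0.1},
    {"rot":[0,0,0],"dp":[1,4.5,0],"hand":0.1},
    {"rot":[0,0,0],"dp":[1,4.5,0],"hand":0.1},
    {"rot":[0,0,0],"dp":[1,4.5,0],"hand":0.1},
    {"rot":[0,0,0],"dp":[1,4.5,0],"hand":0.1},
    {"rot":[0,0,0],"dp":[1,4.5,0],"hand":0.1},
    {"rot":[0,0,0],"dp":[1,4.5,0],"hand":0.1},
    {"rot":[0,0,0],"dp":[1,4.5,0],"hand":0.1},
    {"rot":[0,0,0],"dp":[1,4.5,0],"hand":0.1},
    {"rot":[0,0,0],"dp":[1,4.5,0],"hand":0.1},
    {"rot":[0,0,0],"dp":[0.3,1,0],"hand":0.1}
  ]
}}

```text
clock: 23.5
tcp_pos: [0.5966, 0.3103, 0.181]
tool_rot: [-0.09, 0.701, 0.091, 0.701]
force: [0.5, -0.8, -0.2]
gripper_width: 0.0471
```

>>> {"fn": "jog_arm", "kwargs": {
  "moves": [
    {"rot":[0,0,0],"dp":[0,0,0],"hand":0.1},
    {"rot":[0,0,0],"dp":[0,0,0],"hand":0.1}
  ]
}}

```text
clock: 23.75
tcp_pos: [0.5975, 0.305, 0.1812]
tool_rot: [-0.089, 0.702, 0.088, 0.701]
force: [0.5, -0.5, 0.4]
gripper_width: 0.0468
```

```bash
python3 - <<'E'
from h import *
o,T,a=wristT();print(o["tcp_pos"],a,o["gripper_width"]);np.save("T8.npy",T)
im=optics.capture("wrist");cv2.imwrite("pics/w8.png",im)
E
```

```text
[0.59754666 0.30503807 0.18116545] 0.2515125619355518 0.04681189581831838
```

View pics/w8.png

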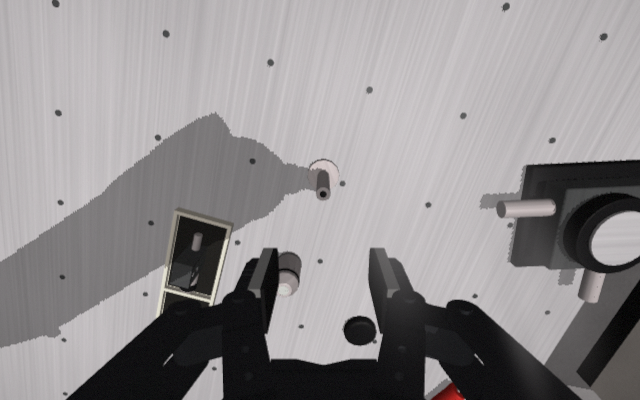

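```bash
python3 - <<'E'
from h import *
T=np.load("T8.npy");c=optics.calibration("wrist");print(plane("",(323,193),.07,T=T,c=c),plane("",(324,172),.008,T=T,c=c))
E
```

```text
[0.59788711 0.30542163 0.07      ] [0.5980099  0.30860355 0.008     ]
```

>>> {"fn": "jog_arm", "kwargs": {
  "moves": [
    {"rot":[0,0,0],"dp":[0,0.1,-3],"hand":0.1},
    {"rot":[0,0,0],"dp":[0,0,-3.5],"hand":0.1},
    {"rot":[0,0,0],"dp":[0,0,-3.5],"hand":0.1},
    {"rot":[0,0,0],"dp":[0,0,-3],"hand":0.1},
    {"rot":[0,0,0],"dp":[0,0,-2.1],"hand":0.1},
    {"rot":[0,0,0],"dp":[0,0,0],"hand":-1},
    {"rot":[0,0,0],"dp":[0,0,0],"hand":-1},
    {"rot":[0,0,0],"dp":[0,0,0],"hand":-1},
    {"rot":[0,0,0],"dp":[0,0,0],"hand":-1},
    {"rot":[0,0,0],"dp":[0,0,0],"hand":-1}
  ]
}}

```text
clock: 25.05
tcp_pos: [0.5977, 0.3078, 0.0309]
tool_rot: [-0.089, 0.701, 0.089, 0.702]
force: [-0.5, -1.9, 5.7]
gripper_width: 0.0115
```

>>> {"fn": "jog_arm", "kwargs": {
  "moves": [
    {"rot":[0,0,0],"dp":[0,0,1],"hand":-1},
    {"rot":[0,0,0],"dp":[0,0,3],"hand":-1},
    {"rot":[0,0,0],"dp":[0,0,4],"hand":-1},
    {"rot":[0,0,0],"dp":[0,0,4],"hand":-1},
    {"rot":[0,0,0],"dp":[0,0,0],"hand":-1}
  ]
}}

```text
clock: 25.68
tcp_pos: [0.5987, 0.3088, 0.1542]
tool_rot: [-0.089, 0.7, 0.09, 0.703]
force: [-0.5, -0.4, -0.9]
gripper_width: 0.0114
```

>>> {"fn": "jog_arm", "kwargs": {
  "moves": [
    {"rot":[0,0,0],"dp":[-0.8,-1.9,0],"hand":-1},
    {"rot":[0,0,0],"dp":[-1.5,-3.7,0],"hand":-1},
    {"rot":[0,0,0],"dp":[-1.5,-3.7,0],"hand":-1},
    {"rot":[0,0,0],"dp":[-1.5,-3.7,0],"hand":-1},
    {"rot":[0,0,0],"dp":[-1.5,-3.7,0],"hand":-1},
    {"rot":[0,0,0],"dp":[-1.5,-3.7,0],"hand":-1},
    {"rot":[0,0,0],"dp":[-1.5,-3.7,0],"hand":-1},
    {"rot":[0,0,0],"dp":[-1.5,-3.7,0],"hand":-1},
    {"rot":[0,0,0],"dp":[-1.5,-3.7,0],"hand":-1},
    {"rot":[0,0,0],"dp":[-1.5,-3.7,0],"hand":-1},
    {"rot":[0,0,0],"dp":[-0.9,-2,0],"hand":-1},
    {"rot":[0,0,0],"dp":[0,0,0],"hand":-1}
  ]
}}

```text
clock: 27.18
tcp_pos: [0.4443, -0.0658, 0.1499]
tool_rot: [-0.088, 0.702, 0.088, 0.701]
force: [-0.4, 0.7, -0.4]
gripper_width: 0.0116
```

>>> {"fn": "jog_arm", "kwargs": {
  "moves": [
    {"rot":[0,0,0],"dp":[0,0,-2],"hand":-1},
    {"rot":[0,0,0],"dp":[0,0,-3],"hand":-1},
    {"rot":[0,0,0],"dp":[0,0,-2],"hand":-1},
    {"rot":[0,0,0],"dp":[0,0,0],"hand":-1},
    {"rot":[0,0,0],"dp":[0,0,0],"hand":-1}
  ]
}}

```text
clock: 27.8
tcp_pos: [0.4458, -0.0638, 0.0808]
tool_rot: [-0.089, 0.701, 0.089, 0.702]
force: [-0.4, -0.9, -0.5]
gripper_width: 0.0118
```

```bash
python3 - <<'E'
from h import *
o,T,a=wristT();print(o["tcp_pos"],a,o["gripper_width"])
im=optics.capture("wrist");cv2.imwrite("pics/w9.png",im)
E
```

```text
[ 0.4457717  -0.06379348  0.08081156] 0.2536024396596217 0.011779924320936904
```

View pics/w9.png

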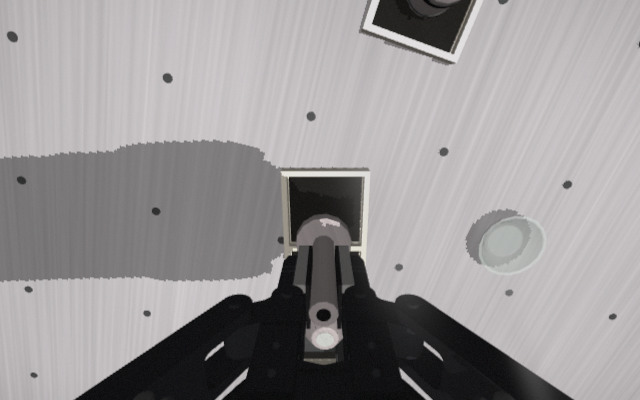

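The post hangs upright on column 323, over the free end pocket and clear of the long objective. Lowering it.

>>> {"fn": "jog_arm", "kwargs": {
  "moves": [
    {"rot":[0,0,0],"dp":[0.1,0,-2],"hand":-1},
    {"rot":[0,0,0],"dp":[0,0,-1.5],"hand":-1},
    {"rot":[0,0,0],"dp":[0,0,-0.7],"hand":-1},
    {"rot":[0,0,0],"dp":[0,0,-0.3],"hand":-1},
    {"rot":[0,0,0],"dp":[0,0,0],"hand":-1},
    {"rot":[0,0,0],"dp":[0,0,0],"hand":-0.2},
    {"rot":[0,0,0],"dp":[0,0,0],"hand":-0.2},
    {"rot":[0,0,0],"dp":[0,0,0],"hand":-0.2},
    {"rot":[0,0,0],"dp":[0,0,2],"hand":-0.1},
    {"rot":[0,0,0],"dp":[0,0,5],"hand":-0.1},
    {"rot":[0,0,0],"dp":[0,0,5],"hand":0},
    {"rot":[0,0,0],"dp":[0,0,5],"hand":0}
  ]
}}

```text
clock: 29.35
tcp_pos: [0.4461, -0.0642, 0.2069]
tool_rot: [-0.089, 0.701, 0.089, 0.701]
force: [0.7, -0.6, 0.2]
gripper_width: 0.0428
```

>>> {"fn": "jog_arm", "kwargs": {
  "moves": [
    {"rot":[0,0,0],"dp":[2,-5,0],"hand":0},
    {"rot":[0,0,0],"dp":[2,-5,0],"hand":0},
    {"rot":[0,0,0],"dp":[2,-5,0],"hand":0},
    {"rot":[0,0,0],"dp":[2,-5,0],"hand":0},
    {"rot":[0,0,0],"dp":[0,-5,0],"hand":0},
    {"rot":[0,0,0],"dp":[0,-5,0],"hand":0},
    {"rot":[0,0,0],"dp":[0,-4,0],"hand":0},
    {"rot":[0,0,0],"dp":[0,0,0],"hand":0},
    {"rot":[0,0,0],"dp":[0,0,0],"hand":0}
  ]
}}

```text
clock: 30.48
tcp_pos: [0.5264, -0.4035, 0.205]
tool_rot: [-0.089, 0.701, 0.09, 0.701]
force: [-0.6, 0.4, -0.2]
gripper_width: 0.0425
```

```bash
python3 - <<'E'
from h import *
o,T,a=wristT();print(o["clock"],o["tcp_pos"],o["force"])
t=optics.capture("top");s=optics.capture("scene");cv2.imwrite("pics/tf.png",t);cv2.imwrite("pics/sf.png",s)
a=cv2.resize(t[195:295,190:430],None,fx=3.2,fy=3.2,interpolation=cv2.INTER_CUBIC)
b=cv2.resize(s[105:250,190:430],None,fx=1.85,fy=1.85,interpolation=cv2.INTER_CUBIC)
b=cv2.copyMakeBorder(b,0,0,0,a.shape[1]-b.shape[1],0);cv2.imwrite("pics/fin.png",np.vstack([a,b])) ;print(a.shape,b.shape)
E
```

```text
30.475 [ 0.52641208 -0.40352349  0.20504956] [-0.59031681  0.4080979  -0.18174245]
(320, 768, 3) (268, 768, 3)
```

View pics/fin.png

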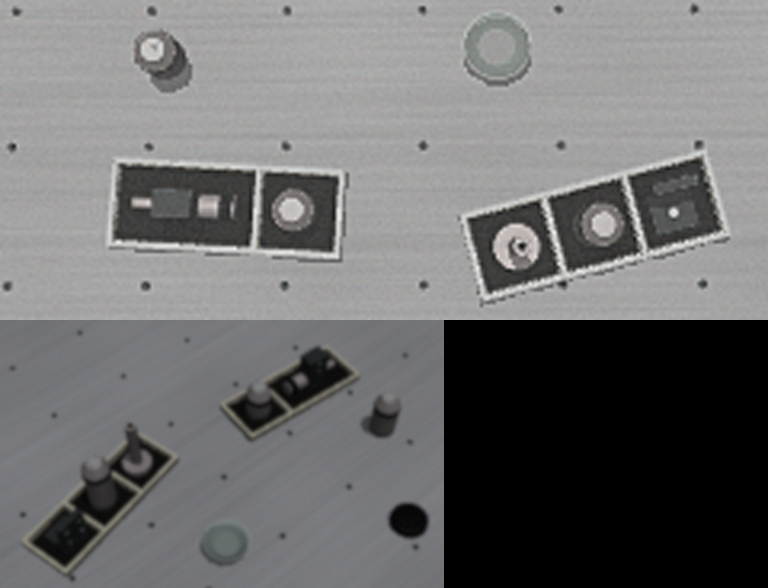

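All five parts are in their pockets and upright. I'll check the offsets numerically against the tray frames.

```bash
python3 - <<'E'
from h import *
f=lambda x,y:(190+(x+.5)/3.2-.5,195+(y+.5)/3.2-.5)
def loc(c,yaw,p,o):
    d=(p-c)[:2]; return (np.array([[np.cos(yaw),np.sin(yaw)],[-np.sin(yaw),np.cos(yaw)]])@d*1e3+[0,o]).round(1)
c3=plane("top",(375.2,264.8),.006); c2=plane("top",(282.9,260.7),.006)
P=lambda p,z:plane("top",f(*p),z)
print("long",loc(c3,.253,P((605,225),.072),0),"post foot",loc(c3,.253,P((517,246),.012),0),"rod",loc(c3,.253,P((521,246),.074),0))
print("brk hole",loc(c3,.253,P((673,212),.01),0),"web",loc(c3,.253,P((676,184),.05),0))
print("short",loc(c2,-.056,P((292,209),.046),-52),"mic block",loc(c2,-.056,P((172,203),.048),-52))
print("middle",P((154,49),.055))
from plant import ctrl
o=status.get_obs();print(o["joint_velocities"].round(3) if hasattr(o["joint_velocities"],"round") else o["joint_velocities"])
E
```

```text
long [-1.6 -0. ] post foot [-0.8 57.6] rod [-0.9 58.5]
brk hole [ -5.8 -56.8] web [ 12.8 -57.6]
short [  0.5 -51. ] mic block [ 0.1 32.2]
middle [0.58349104 0.18890765 0.055     ]
[-0.004 -0.004  0.003 -0.003 -0.     0.001  0.001]
```

Every part is within about 4 mm of its target, and the middle objective hasn't moved. Handing in.

```bash
python3 -c "
from plant import ctrl;print(ctrl.hand_in())"
```

```text
the job is handed in; nothing more can be done
None
```

I made up both kits and handed the job in at about 30.5 s on the robot's clock, out of the 112 s allowed. The hand-in reports no verdict.

The last top and scene pictures show every part upright and released in its pocket, with the gripper well clear. Positions below are from the top view, in each tray's frame:

| Part | Tray and pocket | Measured x, y (mm) | Pocket centre x, y (mm) |
|---|---|---|---|
| Long objective | tray_three, middle | (-2, 0) | (0, 0) |
| Post | tray_three, +y end | (-1, 58) | (0, 60) |
| Bracket | tray_three, -y end | web at (13, -58), so origin about (-1, -57) | (0, -60) |
| Short objective | tray_two, square | (0.5, -51) | (0, -52) |
| Micrometer block | tray_two, long | block at (0, 32), so origin about 28 along | (0, 30) |

- **Middle objective:** it was never touched. Its measured position agrees with the start to about 2 mm, which is within camera error.
- **Disagreements along the way:** the wrist and top views differed by about 5 mm on the bracket's web, partly because a shadow hid one end of it. I used a value near the wrist's, since the position of the hole agreed in both views. The grip width on the two objectives read 29 mm instead of 30 mm, which looks like a sensor offset.
- **Not measured directly:** floor height and tilt after release were judged only from the pictures and the release heights.

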